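Ring the red call bell at the prep corner

TASK

The order is ready: call the waiter with the bell that has the red base. Press its plunger straight down until it meets its stop, hold it there for a moment, then let go so that it springs back up. Leave the bell standing where it is, and do not ring or shift the bell with the blue base, which is for the bar.

Things in the scene. Friction and masses are not known exactly. Their poses are not given: they have to be found in the camera images.
- red_bell: Counter call bell with a red painted base and a domed brass gong 72 mm across, loose on the table, 0.3 to 0.6 kg, base 96 mm in diameter, 74 mm high to the top of its plunger. Origin: centre of its underside, on the table; z points up along the plunger. The plunger head is a round black button 21 mm across on the bell's axis; its top is 74 mm above the origin at rest and 64 mm at the stop. The crown of the gong under it is 57 mm above the origin and falls away outward.
- red_bell_plunger (a joint): Plunger of the red bell: how far it is pressed down, in m, 0 at rest (up) to 0.010 at its stop. A spring returns it: about 2 N to start it moving, 7 N at the stop.
- blue_bell: Counter call bell with a blue painted base and a domed brass gong 72 mm across, loose on the table, 0.3 to 0.6 kg, base 96 mm in diameter, 74 mm high to the top of its plunger. Origin: centre of its underside, on the table; z points up along the plunger. The plunger head is a round black button 21 mm across on the bell's axis; its top is 74 mm above the origin at rest and 64 mm at the stop. The crown of the gong under it is 57 mm above the origin and falls away outward.
- blue_bell_plunger (a joint): Plunger of the blue bell: how far it is pressed down, in m, 0 at rest (up) to 0.010 at its stop. A spring returns it: about 2 N to start it moving, 7 N at the stop.

How it is judged:
On the way, in this order (a step that is already met when the one before it is completed fails the run):
1. the red bell's plunger is held at its stop (pressed at least 8.5 of 10 mm) for 0.1 s (value of joint red_bell_plunger above 0.0085 m), for 0.1 s.
2. the red bell's plunger has come back up (to less than 1.5 mm) (value of joint red_bell_plunger below 0.0015 m), for 0.2 s.
At the end, for the whole second after the job is handed in: The red bell's plunger is up again (under 1.5 mm pressed), and both bells stand upright (within 6 degrees) and at rest within 20 mm of where they started (value of joint red_bell_plunger below 0.0015 m and distance of each of red_bell, blue_bell from where it was at the start of the episode below 0.02 m and angle between each of red_bell, blue_bell's own z axis and vertical below 0.1 rad and linear speed of red_bell below 0.02 m/s); the robot touches nothing.
It fails at once if the blue bell is rung (its plunger pressed more than 4 mm) (value of joint blue_bell_plunger above 0.004 m).
It also fails if it takes over 29 s, if anything falls off the work surface, if the arm or the gripper's body presses on something with over 40 N, if the wrist force passes 120 N, or if a joint passes its speed limit or range.

ROBOT

A 6-joint arm with a two-finger parallel gripper is mounted at the origin on a cart in front of the work surface, level with it; the furniture and walls round the work are solid. World frame = base frame: x ahead of the robot, y to its left, z up, the work surface at z = 0. Lengths are in m, angles in rad, forces in N, time in s.
With the tool pointing down it reaches from about 0.375 to 0.9 m from the base axis. Payload 3.1 kg.
Tool frame: the origin (TCP) lies between the finger pads; the fingertips stand 17 mm ahead of it and the grasp point (between the pads) lies 2 mm behind it; z points along the fingers, y is the line along which they close (so a half turn about z gives the same grasp; the last joint's range is limited). The gripper opens to 85 mm and grips with 20 to 120 N. Pads are 22 mm wide; open, the fingers measure 114 mm over their backs; the gripper's body (76 mm by 85 mm) begins 54 mm behind the grasp point. The pads swing forward as they close: fully open they stand 13 mm farther back than shut.
Start: joints at [-1.431, 0.527, 1.433, -0, 1.181, -0.178], TCP at [0.195, -0.594, 0.224] pointing down, gripper open.
Joint ranges: [-3.08, 3.08], [-0.75, 2.2], [0.22, 2.44], [-1.43, 4.57], [0, 2.65], [-2.85, 2.85]. Speed limits (rad/s): [2.79, 2.79, 3.14, 3.14, 3.14, 3.14].

INTERFACE

Orientations are given as a unit quaternion [w, x, y, z].
In Python, from station import * gives the robot as it stands.
- The arm moves only by the tool arm_command, never from a script. Its argument "targets" is a list of rows, each a list of 7 numbers: the closure, from -1 (fully open) to 1 (shut), then the shift along the tool's x, y, z in mm, then the turn, a rotation vector about the tool's x, y, z in degrees. In form: [[fingers, dx, dy, dz, ax, ay, az], ...]. A call has 1 to 5 rows; each row is the pose to reach, as a shift and turn from the pose commanded when the call began, along the tool's axes at that moment; what a row does not reach only later rows make up. A row lasts 1/10 s, in which the tool goes at most 50 mm and 8.59 degrees, less where a joint would pass 70% of its speed; a pose out of reach is approached as far as the arm can. A call with a gripper value outside its range is refused whole. The fingers move at their own pace and stop on an object; "grip_force" is the grip in N (left out, the last holds). Time passes only in rows, so rows that repeat a pose let the fingers close. It gives the time, the measured TCP pose, the force, the opening and the grip force at its end, in the units of the state.
- observe(): the state, without advancing time (a new reading comes with each control period).
- read_camera(name): name is "scene" or "top" or "wrist"; returns a dict with "pixels" (400x640x3 uint8, red, green, blue), "fx", "fy", "cx", "cy" (pixels), "xyz" and "rotation" of the camera in the world; the wrist camera has in their place "tool_from_camera" (4x4, takes a point from camera to tool coordinates, whose origin is the TCP and whose axes are the flange's). Camera axes: x right, y down, z forward; pixel columns grow to the right and rows downward; lengths in m; the calibration is good to about 2 mm. A picture is of the moment at which its call begins: read the wrist's pose just before it. There is no depth.
- hand_in(): hands the job in; it is judged then, once.
The state is a dict: "time": time; "joint_positions": joint angles; "qd": joint speeds; "effort": joint torques, N m; "ee_pos": TCP position; "tool_rot": TCP orientation; "contact_force": force on the tool from outside, world axes, zero at the start; "wrist_torque": the same for the moment, N m; "grip_width": opening from 0.0 (shut) to 1.0 (fully open); "grasp_force": force on a finger pad.
Only numpy, scipy, OpenCV 4.12 (cv2) and the standard library are available. Lean on these libraries where they do the work, as an engineer would, in place of code of your own. Each camera call takes 0.05 s, during which the arm holds its last target. There are 200 camera calls.

## Working session

There is one attempt and no reset: what is moved stays moved. The work goes in short steps, Python scripts to look and compute and a tool call to move; the robot and the scene stay as the last step left them, time stands still between calls to the robot, and variables do not carry over. Pictures are saved under pics/ and viewed, at most 10 in all, crops included, and the job is handed in when it is done.

Besides the shell and the picture viewer there is one more tool, called after ">>>" as name(argument=value, ...), one argument or row to a line, values as JSON. arm_command: Moves the arm, as the interface text tells. Its arguments: {"type":"object","properties":{"targets":{"type":"array"},"grip_force":{"type":"number"}},"required":["targets"]}

```bash
mkdir -p pics; python3 - <<'E'
from station import *
import cv2,json
s=observe();print(s)
for n in("top","scene"):
    c=read_camera(n);cv2.imwrite(f"pics/{n}0.png",c["pixels"][:,:,::-1])
    print({k:v for k,v in c.items() if k!="pixels"})
E
```

```text
{'time': 0.0, 'joint_positions': array([-1.43148852e+00,  5.28472294e-01,  1.43391295e+00, -7.59754418e-06,
        1.18137618e+00, -1.78486909e-01]), 'qd': array([ 1.95995277e-03,  1.51667344e-03, -8.15142258e-04, -7.26038910e-04,
       -1.15037936e-05,  1.81184297e-03]), 'effort': array([-6.36922869e-04, -4.42353272e+01, -1.78022772e+01, -3.55334741e-04,
        8.43287475e-03, -2.09559389e-06]), 'ee_pos': array([ 0.19522584, -0.59295755,  0.22312647]), 'tool_rot': array([-1.08424544e-03,  9.87401545e-01,  1.58230885e-01,  1.77291369e-05]), 'contact_force': array([-0.08759079,  1.30813647, -0.51227061]), 'wrist_torque': array([-0.00580034,  0.00950402,  0.03398171]), 'grasp_force': 0.0, 'grip_width': 0.9995729565836576}
{'fx': 414.03030676964124, 'fy': 414.03030676964124, 'cx': 319.74498612665116, 'cy': 203.87155032447143, 'xyz': array([ 0.37505002, -0.10290331,  0.88686717]), 'rotation': array([-0.06783421,  0.71266768, -0.69700674,  0.04104763])}
{'fx': 495.77489123700605, 'fy': 495.77489123700605, 'cx': 316.4372362910715, 'cy': 196.77194643310474, 'xyz': array([0.05606622, 0.43921741, 0.79363016]), 'rotation': array([ 0.12266407, -0.32820295,  0.87347941, -0.33803857])}
```

View pics/top0.png

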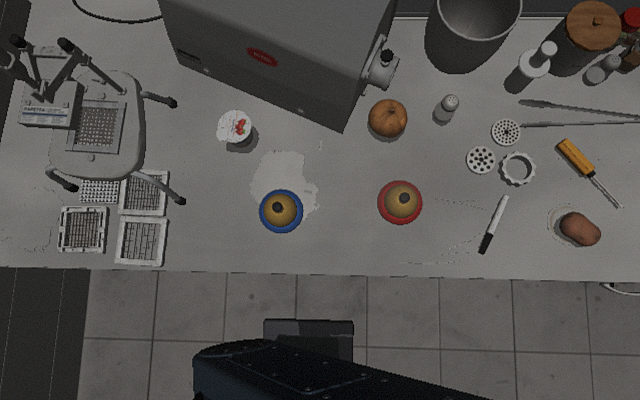

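View pics/scene0.png

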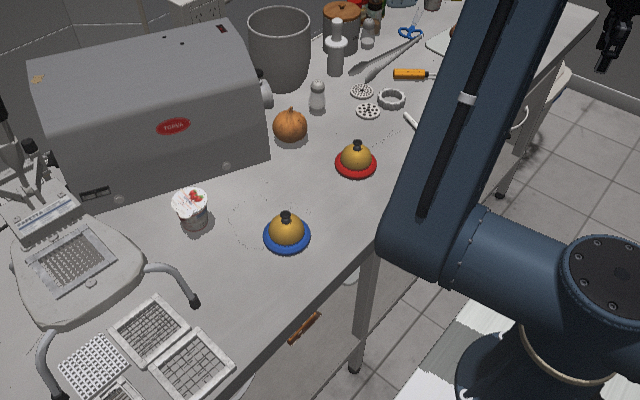

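The top view shows the red bell's base near (400,202) with its button at (404,198), and the blue bell at (281,211) with its button at (278,207). In the scene view the red button is at about (357,145) and the blue one at (286,216). I'll locate both buttons next.

```bash
cat >h.py <<'E'
from station import *
import numpy as np,cv2
from scipy.spatial.transform import Rotation as R
def q(w): return R.from_quat([w[1],w[2],w[3],w[0]])
def ray(c,u,v):
    d=q(c["rotation"]).apply([(u-c["cx"])/c["fx"],(v-c["cy"])/c["fy"],1]);return c["xyz"],d
def plane(c,u,v,z):
    o,d=ray(c,u,v);return o+d*(z-o[2])/d[2]
def tri(a,b):
    A=[];B=[]
    M=0;r=0
    for o,d in(a,b):
        d=d/np.linalg.norm(d);P=np.eye(3)-np.outer(d,d);M=M+P;r=r+P@o
    return np.linalg.solve(M,r)
def blob(m,near):
    n,l,s,c=cv2.connectedComponentsWithStats(m.astype(np.uint8))
    k=min((i for i in range(1,n) if s[i,4]>15),key=lambda i:np.hypot(*(c[i]-near)));return c[k],s[k]
E
python3 - <<'E'
from h import *
t=read_camera("top");s=read_camera("scene")
for name,tn,sn in(("red",(404,198),(357,145)),("blue",(278,207),(286,216))):
    out=[]
    for c,n in((t,tn),(s,sn)):
        p=c["pixels"].astype(int);m=p.max(2)<55
        y,x=np.mgrid[:400,:640];m&=np.hypot(x-n[0],y-n[1])<14
        b,st=blob(m,n);out.append(b);print(name,b,st)
    print("tri",tri(ray(t,*out[0]),ray(s,*out[1])),"top@.071",plane(t,*out[0],.071),"scene@.068",plane(s,*out[1],.068))
    p=t["pixels"].astype(int);ch=0 if name=="red" else 2
    m=(p[...,ch]-p[...,2-ch]>50)&(p[...,ch]-p[...,1]>40)
    y,x=np.mgrid[:400,:640];m&=np.hypot(x-tn[0],y-tn[1])<35
    (u,v),r=cv2.minEnclosingCircle(np.argwhere(m)[:,::-1].astype(np.float32))
    P=plane(t,u,v,.01);print("base",u,v,r,P,"diam",2*r/414*(.877))
E
```

```text
red [404.14492754 197.36231884] [400 193  10  10  69]
red [356.92682927 142.3902439 ] [353 140   9   6  41]
tri [ 0.51857597 -0.23698198  0.07188761] top@.071 [ 0.51785323 -0.23764279  0.071     ] scene@.068 [ 0.52198059 -0.24015768  0.068     ]
base 399.8819885253906 201.95278930664062 22.08038902282715 [ 0.51843151 -0.23863279  0.01      ] diam 0.0935483148455044
blue [277.06024096 206.6746988 ] [272 202  11  10  83]
blue [284.93548387 214.82258065] [280 211  11  10  62]
tri [0.49524117 0.0157388  0.07017571] top@.071 [0.49419102 0.01501898 0.071     ] scene@.068 [0.49759358 0.01491149 0.068     ]
base 280.94873046875 210.9820556640625 21.189788818359375 [0.49392208 0.01507098 0.01      ] diam 0.0897750956217448
```

The button rays, the base-ring centre and the sizes all agree, putting the red bell at about (0.518, -0.238). I'll move above it with the fingers shut.

>>> arm_command(
  targets=[
    [1,35,-20,0,0,0,0],
    [1,70,-40,0,0,0,0],
    [1,105,-60,0,0,0,0],
    [1,140,-80,0,0,0,0],
    [1,175,-100,0,0,0,0],
  ],
  grip_force=60,
)

```text
time: 0.7
ee_pos: [0.3311, -0.4427, 0.224]
tool_rot: [-0.0, 0.987, 0.158, 0.0]
contact_force: [0.0, 0.4, 0.1]
grip_width: 0.139
grasp_force: 0.0
```

>>> arm_command(
  targets=[
    [1,35,-20,0,0,0,0],
    [1,70,-40,0,0,0,0],
    [1,105,-60,0,0,0,0],
    [1,140,-80,0,0,0,0],
    [1,175,-100,0,0,0,0],
  ],
)

```text
time: 1.2
ee_pos: [0.4662, -0.2929, 0.2241]
tool_rot: [-0.0, 0.987, 0.158, -0.0]
contact_force: [0.2, 0.3, 0.3]
grip_width: 0.002
grasp_force: 0.0
```

>>> arm_command(
  targets=[
    [1,35,-19,0,0,0,0],
    [1,68,-36,0,0,0,0],
    [1,68,-36,0,0,0,0],
    [1,68,-36,0,0,0,0],
  ],
)

```text
time: 1.6
ee_pos: [0.5188, -0.2382, 0.2239]
tool_rot: [-0.0, 0.987, 0.159, -0.0]
contact_force: [-0.2, -0.4, -0.5]
grip_width: 0.004
grasp_force: 0.0
```

```bash
cat >look.py <<'E'
from h import *
import sys
s=observe();r=q(s["tool_rot"]);T=np.array([.518,-.238,.074])
print(s["time"],s["ee_pos"],s["contact_force"],s["grip_width"],"toolz",r.apply([0,0,1]))
w=read_camera("wrist");X=w["tool_from_camera"];Ri=X[:3,:3]
cv2.imwrite(f"pics/{sys.argv[1]}.png",w["pixels"][:,:,::-1])
print("shift to target, tool mm",r.inv().apply(T-s["ee_pos"])*1e3)
def proj(p):
    c=Ri.T@(r.inv().apply(p-s["ee_pos"])-X[:3,3]);return c[0]/c[2]*w["fx"]+w["cx"],c[1]/c[2]*w["fy"]+w["cy"]
print("expected button px",proj(T),"under-tool px",proj(np.r_[s["ee_pos"][:2],.074]))
E
python3 look.py w1
```

```text
1.6 [ 0.51881112 -0.23815764  0.22386583] [-0.16960276 -0.4039464  -0.46570924] 0.0036299626044416595 toolz [-7.31893179e-04 -1.10335262e-04 -9.99999726e-01]
shift to target, tool mm [ -0.61100555  -0.38603018 149.86636825]
expected button px (np.float64(319.8416272435147), np.float64(173.46170854343728)) under-tool px (np.float64(320.2904253389), np.float64(172.69240977548466))
```

View pics/w1.png

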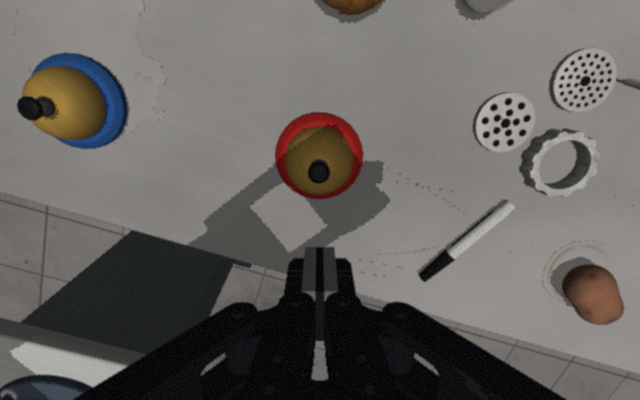

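In the wrist view the red button is at (318,172), 1–2 px from the predicted (320,173), so the alignment is good. I'll descend to about 9 mm above it.

>>> arm_command(
  targets=[
    [1,0,0,35,0,0,0],
    [1,0,0,70,0,0,0],
    [1,0,0,100,0,0,0],
    [1,0,0,120,0,0,0],
    [1,0,0,124,0,0,0],
  ],
)

```text
time: 2.15
ee_pos: [0.516, -0.2392, 0.0976]
tool_rot: [-0.002, 0.988, 0.157, -0.002]
contact_force: [-0.9, 0.4, -0.4]
grip_width: 0.001
grasp_force: 0.0
```

```bash
python3 look.py w2
```

```text
2.15 [ 0.51601204 -0.23916311  0.09761752] [-0.91033273  0.42967551 -0.36587271] 0.0014133480226778282 toolz [-0.00492881  0.00321477 -0.99998269]
shift to target, tool mm [ 2.33777904 -0.38092534 23.61105616]
expected button px (np.float64(319.9674392162005), np.float64(229.95577273892673)) under-tool px (np.float64(320.84557307723077), np.float64(233.6427986510348))
```

View pics/w2.png

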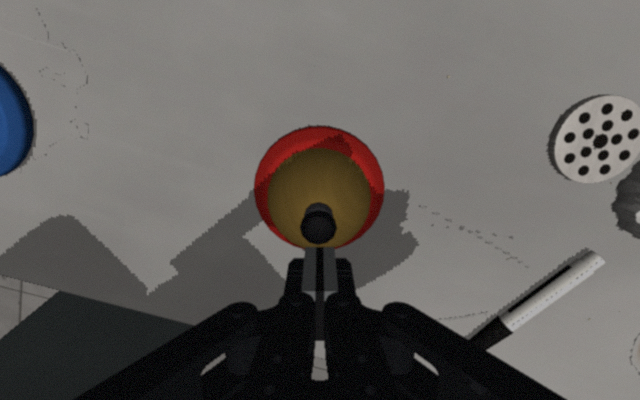

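The button centre is at about (318,228), against a predicted (320,230), so the shut fingertips are centred over it. Now I'll press in small steps.

>>> arm_command(
  targets=[
    [1,0,0,0,0,0,0],
    [1,0,0,4,0,0,0],
    [1,0,0,8,0,0,0],
    [1,0,0,12,0,0,0],
    [1,0,0,12,0,0,0],
  ],
)

```text
time: 2.7
ee_pos: [0.5184, -0.2386, 0.0879]
tool_rot: [-0.0, 0.987, 0.158, -0.0]
contact_force: [0.7, -0.4, 1.2]
grip_width: -0.001
grasp_force: 0.0
```

>>> arm_command(
  targets=[
    [1,0,0,2,0,0,0],
    [1,0,0,4,0,0,0],
    [1,0,0,6,0,0,0],
    [1,0,0,6,0,0,0],
    [1,0,0,6,0,0,0],
  ],
)

```text
time: 3.2
ee_pos: [0.5186, -0.2388, 0.082]
tool_rot: [-0.0, 0.987, 0.158, -0.0]
contact_force: [0.5, 0.2, 0.9]
grip_width: -0.002
grasp_force: 0.0
```

The force is still only about 1 N, so the fingers may not be touching yet. I'll look from both cameras before going deeper.

```bash
python3 look.py w3; python3 - <<'E'
from h import *
s=read_camera("scene");w=cv2.imread("pics/w3.png")[130:350,220:420]
a=cv2.resize(s["pixels"][90:200,300:420,::-1],(0,0),fx=4,fy=4,interpolation=cv2.INTER_CUBIC)[:440]
b=cv2.resize(w,(300,330))
o=np.zeros((440,790,3),np.uint8);o[:,:480]=a;o[:330,485:785]=b;cv2.imwrite("pics/c3.png",o)
E
```

```text
3.2 [ 0.51864558 -0.23882893  0.08201835] [0.46563355 0.18887714 0.89106491] -0.0017381036718205941 toolz [-9.70163992e-05  9.33864700e-05 -9.99999991e-01]
shift to target, tool mm [-0.3536913  -0.98820757  8.0184862 ]
expected button px (np.float64(318.81426361045203), np.float64(247.66830372083416)) under-tool px (np.float64(320.7434320150735), np.float64(247.05144563563067))
```

View pics/c3.png

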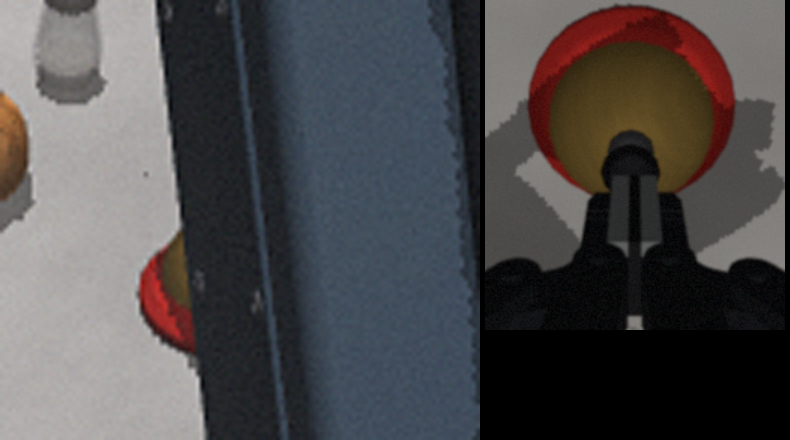

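The arm blocks the scene view. In the wrist view the button is on-axis with the fingertips in front of it and not visibly pressed. I'll continue in small steps, watching the force.

>>> arm_command(
  targets=[
    [1,0,0,1,0,0,0],
    [1,0,0,2,0,0,0],
    [1,0,0,3,0,0,0],
    [1,0,0,3,0,0,0],
  ],
)

```text
time: 3.7
ee_pos: [0.5185, -0.2388, 0.0789]
tool_rot: [-0.0, 0.987, 0.158, -0.0]
contact_force: [0.5, 0.7, -0.1]
grip_width: -0.002
grasp_force: 0.0
```

```bash
python3 look.py w4; python3 - <<'E'
from h import *
w=read_camera("wrist");X=w["tool_from_camera"];print(X.round(3))
for p in([0,0,17],[11,0,17],[-11,0,17],[0,0,4],[11,0,4],[-11,0,4],[0,0,-10],[11,0,-10]):
    c=X[:3,:3].T@(np.array(p)/1e3-X[:3,3]);print(p,(c[:2]/c[2]*w["fx"]+[w["cx"],w["cy"]]).round(1))
i=w["pixels"][190:310,250:390,::-1];cv2.imwrite("pics/c4.png",cv2.resize(i,(0,0),fx=5,fy=5,interpolation=cv2.INTER_CUBIC))
E
```

```text
3.7 [ 0.51852905 -0.23882101  0.07892005] [ 0.47688182  0.69974115 -0.06874708] -0.0018775721025057713 toolz [-2.97290226e-04  2.13340857e-04 -9.99999933e-01]
shift to target, tool mm [-0.24499479 -0.9437546   4.9203836 ]
expected button px (np.float64(318.8880847386429), np.float64(250.38944854942793)) under-tool px (np.float64(320.76283086617235), np.float64(249.95540092789517))
[[-0.    -0.945 -0.326  0.083]
 [ 1.     0.    -0.001 -0.001]
 [ 0.001 -0.326  0.945 -0.15 ]
 [ 0.     0.     0.     1.   ]]
[0, 0, 17] [320.7 239.2]
[11, 0, 17] [320.7 220.3]
[-11, 0, 17] [320.7 257.3]
[0, 0, 4] [320.8 250.8]
[11, 0, 4] [320.8 230.9]
[-11, 0, 4] [320.7 270. ]
[0, 0, -10] [320.9 265.4]
[11, 0, -10] [320.9 244.1]
```

View pics/c4.png

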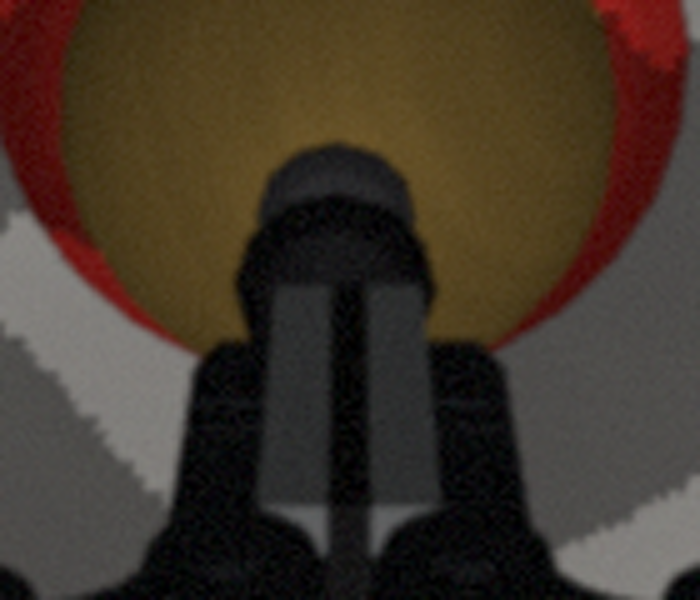

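The pads' front lower edge is at row 247. For a pad edge 11 mm forward, that puts the tips higher than the stated 17 mm ahead of the TCP, which fits the missing force. The button is still up, so I'll continue slowly and check the force at each step.

>>> arm_command(
  targets=[
    [1,0,0,1,0,0,0],
    [1,0,0,2,0,0,0],
    [1,0,0,3,0,0,0],
    [1,0,0,4,0,0,0],
    [1,0,0,4,0,0,0],
  ],
)

```text
time: 4.3
ee_pos: [0.5185, -0.2388, 0.0749]
tool_rot: [-0.0, 0.987, 0.158, -0.0]
contact_force: [0.3, -0.3, -0.3]
grip_width: -0.003
grasp_force: 0.0
```

```bash
python3 look.py w5; python3 - <<'E'
from h import *
print(observe()["effort"],read_camera("wrist")["fx"])
a=[cv2.imread(f"pics/{n}.png")[190:310,270:370] for n in("w2","w3","w5")]
cv2.imwrite("pics/c5.png",cv2.resize(np.hstack(a),(0,0),fx=2.6,fy=2.6,interpolation=cv2.INTER_CUBIC))
E
```

```text
4.3 [ 0.51853732 -0.2388084   0.07493839] [ 0.29645574 -0.25081778 -0.29063915] -0.0028185572618857676 toolz [-2.85714221e-04  2.08178534e-04 -9.99999938e-01]
shift to target, tool mm [-0.2576365  -0.93554792  0.93871163]
expected button px (np.float64(318.88792938947796), np.float64(254.30042072029127)) under-tool px (np.float64(320.78527071571), np.float64(253.8373899402038))
[-2.98101535e-03 -4.33501947e+01 -1.09753650e+01 -7.66989638e-05
 -5.95007418e-05  1.59869421e-05] 343.56582908216103
```

View pics/c5.png

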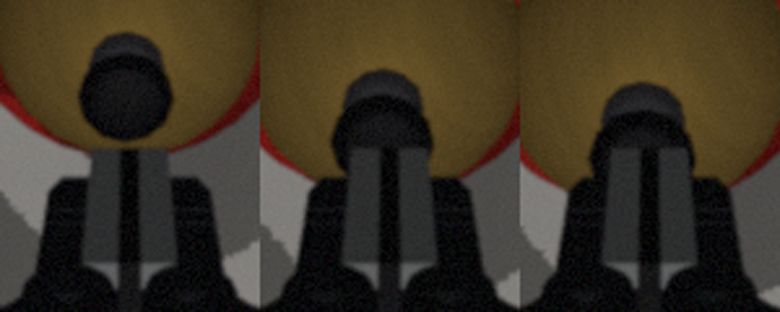

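The button keeps its full height above the gong while the pads approach, so there is still no contact. Continuing down.

>>> arm_command(
  targets=[
    [1,0,0,1.5,0,0,0],
    [1,0,0,3,0,0,0],
    [1,0,0,4.5,0,0,0],
    [1,0,0,6,0,0,0],
    [1,0,0,6,0,0,0],
  ],
)

```text
time: 4.9
ee_pos: [0.5185, -0.2388, 0.0688]
tool_rot: [-0.0, 0.987, 0.158, -0.0]
contact_force: [0.6, -0.1, -0.6]
grip_width: -0.002
grasp_force: 0.0
```

>>> arm_command(
  targets=[
    [1,0,0,1.5,0,0,0],
    [1,0,0,3,0,0,0],
    [1,0,0,4.5,0,0,0],
    [1,0,0,5,0,0,0],
    [1,0,0,5,0,0,0],
  ],
)

```text
time: 5.4
ee_pos: [0.5188, -0.239, 0.0643]
tool_rot: [0.0, 0.987, 0.158, 0.0]
contact_force: [-1.0, 0.2, 2.8]
grip_width: -0.0
grasp_force: 1.5
```

Contact: 2.8 N at TCP z 0.064. I'll press on until the stop.

>>> arm_command(
  targets=[
    [1,0,0,1,0,0,0],
    [1,0,0,2,0,0,0],
    [1,0,0,3,0,0,0],
    [1,0,0,4,0,0,0],
    [1,0,0,5,0,0,0],
  ],
)

```text
time: 5.9
ee_pos: [0.5188, -0.2389, 0.0592]
tool_rot: [0.0, 0.987, 0.158, 0.0]
contact_force: [-0.2, -0.3, 5.1]
grip_width: -0.001
grasp_force: 2.8
```

>>> arm_command(
  targets=[
    [1,0,0,1,0,0,0],
    [1,0,0,2,0,0,0],
    [1,0,0,3,0,0,0],
    [1,0,0,3.5,0,0,0],
    [1,0,0,3.5,0,0,0],
  ],
)

```text
time: 6.4
ee_pos: [0.5188, -0.239, 0.0567]
tool_rot: [0.0, 0.987, 0.158, 0.0]
contact_force: [-2.1, 1.4, 11.3]
grip_width: -0.0
grasp_force: 5.7
```

At 11.3 N and no longer moving down, it is past the 7 N spring force and on the stop. I'll hold briefly, then lift straight up.

>>> arm_command(
  targets=[
    [1,0,0,0.5,0,0,0],
    [1,0,0,0.5,0,0,0],
    [1,0,0,0.5,0,0,0],
  ],
)

```text
time: 6.7
ee_pos: [0.5189, -0.239, 0.0567]
tool_rot: [0.0, 0.987, 0.158, 0.0]
contact_force: [-3.0, 1.5, 13.6]
grip_width: -0.0
grasp_force: 7.1
```

>>> arm_command(
  targets=[
    [1,0,0,-4,0,0,0],
    [1,0,0,-10,0,0,0],
    [1,0,0,-20,0,0,0],
    [1,0,0,-45,0,0,0],
    [1,0,0,-80,0,0,0],
  ],
)

```text
time: 7.2
ee_pos: [0.5171, -0.2379, 0.134]
tool_rot: [-0.002, 0.987, 0.158, -0.002]
contact_force: [0.1, 0.6, -0.5]
grip_width: 0.0
grasp_force: 0.0
```

>>> arm_command(
  targets=[
    [1,0,0,-35,0,0,0],
    [1,0,0,-70,0,0,0],
    [1,0,0,-80,0,0,0],
    [1,0,0,-80,0,0,0],
    [1,0,0,-80,0,0,0],
  ],
)

```text
time: 7.7
ee_pos: [0.5177, -0.2382, 0.2138]
tool_rot: [-0.001, 0.987, 0.158, -0.001]
contact_force: [-0.4, -0.3, -0.5]
grip_width: 0.001
grasp_force: 0.0
```

```bash
python3 look.py w6
```

```text
7.7 [ 0.51774909 -0.23822848  0.21383491] [-0.38182522 -0.30637734 -0.53113449] 0.0008911920361243136 toolz [-0.0021358   0.00156664 -0.99999649]
shift to target, tool mm [  0.52499377   0.16279241 139.83423929]
expected button px (np.float64(320.47298019477756), np.float64(175.3054486126356)) under-tool px (np.float64(320.63099376827375), np.float64(175.64621778831884))
```

View pics/w6.png

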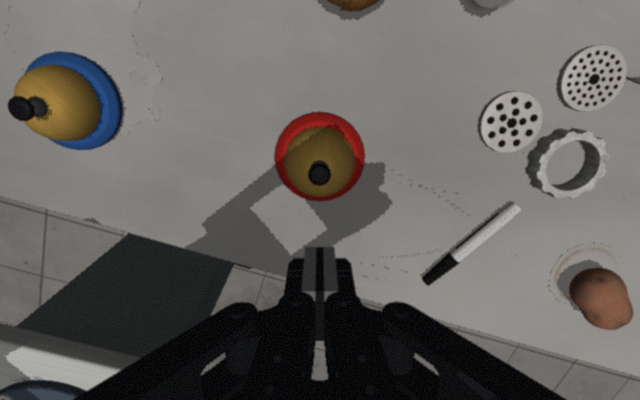

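The red bell is upright and in place, with its button back up at (319,173) against a predicted (320,175). The blue bell, around (65,100), is undisturbed, and the gripper is clear.

```bash
python3 -c "
from station import *
print(hand_in())"
```

```text
the job is handed in; nothing more can be done
None
```

I rang the red bell: pressed its plunger to the stop (13.6 N), held it about 0.3 s and let it spring back. In the last picture both bells stood where they started, the blue one untouched, and the job is handed in, with no verdict returned.

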